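Loosen a settled pigment jar and run it on the bench shaker

TASK

The pigment in the screw-capped jar has settled: pick the jar up and tip it over in the air until its cap points steeply down, keep it so for a second, then set it back upright, fully down in the rubber cup of the bench shaker, and let go of it. Then turn the shaker's spring-return dial clockwise past its first two notches to the third (the three-rib mark) and keep it there; the dial springs back when released, so finish while still holding it at the third notch, and leave the other things on the bench alone.

Things in the scene. Friction and masses are not known exactly. Their poses are not given: they have to be found in the camera images.
- pigment_jar: closed round glass jar with a broad screw cap, 46 mm in diameter, 106 mm tall (the cap is the top 20 mm), 0.08 to 0.15 kg; stands free at the right front of the bench. The cap is fixed on. Origin at the centre of its underside, z along its axis to the cap. Cap steeply down: axis more than 125 degrees from upright.
- shaker: bench shaker, fixed to the bench: grey housing 150 mm (its x) by 270 mm (its y), flat deck 52 mm above the bench, black battery pack on its far side (+x); jar cup at its left (+y), dial at its right (-y) seen from the robot. Origin at the centre of its underside, x to its far side, z up. It may stand turned by up to 0.35 rad.
- cup_floor (a point): centre of the inner floor of the shaker's jar cup, 68 mm above the bench, axes as the shaker's. The cup is a round black rubber socket open upwards: inside 52 mm wide at the floor, 61 mm at the rim, 26 mm deep; outside 69 mm at the rim. The underside of the jar rests on this point when fully home.
- dial_knob: the dial: black knob 68 mm across, 14 mm high, with an upright bar as lever: 14 mm wide, from 12 to 40 mm above the origin, from 22 mm behind the axis to 56 mm in front; pinch or push its flat sides. Origin on the vertical dial axis, 55 mm above the bench, 160 mm from the cup; x points along the lever, z up. Ribs on the plate mark rest (one long), and notches 1, 2, 3 (1, 2, 3 ribs).
- dial (a joint): dial angle in rad: 0 at rest (lever towards the robot and right: pi + 0.64 from the shaker's x), growing clockwise seen from above. Notches at 0.42, 0.84, 1.26 (third), stop at 1.45. A spring returns it to 0 from anywhere; between notches up to 0.36 N m, 0.21 N m holds it at the third. At the third notch: 1.12 to 1.40.
- dropper_bottle: bystander: small dropper bottle, 34 mm in diameter, 102 mm tall, standing; origin at its underside
- tape_roll: bystander: roll of tape, 56 mm across, 22 mm high, lying flat; origin at its underside
- screwdriver: bystander: screwdriver, 181 by 64 by 22 mm, lying; origin under its middle
- brush: bystander: flat paint brush, 34 by 216 by 16 mm, lying; origin under its middle
Things that resemble listed ones, but are neither listed nor needed, are in the scene too. What is shaped like the pigment_jar but orange or purple is not meant.

How it is judged:
By the outcome, as a careful person would: the job done as asked, in the order asked, and still so for the second after the job is handed in, while the arm keeps its last pose, push and grip.
It also fails if it takes over 69 s, if anything falls off the work surface, if the arm or the gripper's body presses on something with over 40 N, if the wrist force passes 120 N, or if a joint passes its speed limit or range.

ROBOT

A 6-joint arm with a two-finger parallel gripper is mounted at the origin on a cart in front of the work surface, level with it; the furniture and walls round the work are solid. World frame = base frame: x ahead of the robot, y to its left, z up, the work surface at z = 0. Lengths are in m, angles in rad, forces in N, time in s.
With the tool pointing down it reaches from about 0.375 to 0.975 m from the base axis. Payload 3.8 kg.
Tool frame: the origin (TCP) lies between the finger pads; the fingertips stand 19 mm ahead of it and the grasp point (between the pads) is the TCP; z points along the fingers, y is the line along which they close (so a half turn about z gives the same grasp; the last joint's range is limited). The gripper opens to 88 mm and grips with 3 to 60 N. Pads are 18 mm wide; open, the fingers measure 123 mm over their backs; the gripper's body (75 mm by 187 mm) begins 45 mm behind the grasp point.
Start: joints at [1.202, 0.264, 1.604, -0, 1.274, -0.037], TCP at [0.22, 0.638, 0.258] pointing down, gripper open.
Joint ranges: [-2.63, 2.63], [-0.94, 2.18], [0.31, 2.57], [-1.31, 4.45], [0, 2.66], [-2.55, 2.55]. Speed limits (rad/s): [2.57, 2.57, 3.14, 3.14, 3.14, 3.14].

INTERFACE

Orientations are given as a rotation vector (axis times angle).
In Python, from plant import r gives the robot as it stands. The module is installed in compiled form; this text tells all that it offers.
- The arm moves only by the tool jog_arm, never from a script. Its argument "deltas" is text: rows parted by semicolons, each of 7 numbers parted by spaces: the shift along the tool's x, y, z in mm, then the turn, a rotation vector about the tool's x, y, z in degrees, then the finger opening in mm, from 0 to 88.1. In form: tx ty tz wx wy wz jaw; .... A call has 1 to 10 rows; each row shifts and turns the commanded pose from where the row before left it, along the tool's axes as they then stand; what a row does not reach is not made up. A row lasts 1/8 s, in which the tool goes at most 62.5 mm and 10.7 degrees, less where a joint would pass 70% of its speed; a pose out of reach is approached as far as the arm can. A call with a gripper value outside its range is refused whole. The fingers move at their own pace and stop on an object; the grip force is fixed at half the most. Time passes only in rows, so rows that do not move let the fingers close. It gives the time, the measured TCP pose, the force, the opening and the grip force at its end, in the units of the state.
- r.get_obs(): the state, without advancing time (a new reading comes with each control period).
- r.grab_frame(name): name is "scene" or "top" or "wrist"; returns the picture (480x640x3 uint8, red, green, blue); there is no depth.
- r.camera_info(name): a dict with "fx", "fy", "cx", "cy" (pixels), "eye" and "attitude" of the camera in the world. Camera axes: x right, y down, z forward; pixel columns grow to the right and rows downward; lengths in m; the calibration is good to about 2 mm. A picture is of the moment at which its call begins: read the wrist's pose just before it. camera_info takes no time and is no camera call; for the wrist camera it gives the pose at the moment of the call.
- r.sign_off(): hands the job in; it is judged then, once.
The state is a dict: "t": time; "joint_positions": joint angles; "dq": joint speeds; "tau": joint torques, N m; "eef_pos": TCP position; "tcp_rot": TCP orientation; "wrist_force": force on the tool from outside, world axes, zero at the start; "wrist_torque": the same for the moment, N m; "finger_gap": finger opening in m; "finger_force": force on a finger pad.
Only numpy, scipy, OpenCV 4.12 (cv2) and the standard library are available. Lean on these libraries where they do the work, as an engineer would, in place of code of your own. Each camera call takes 0.05 s, during which the arm holds its last target. There are 200 camera calls.

## Working session

There is one attempt and no reset: what is moved stays moved. The work goes in short steps, Python scripts to look and compute and a tool call to move; the robot and the scene stay as the last step left them, time stands still between calls to the robot, and variables do not carry over. Pictures are saved under pics/ and viewed, at most 10 in all, crops included, and the job is handed in when it is done.

Besides the shell and the picture viewer there is one more tool, called after "Call:" as a command line: name --argument value ..., lists and objects as JSON in quotes. jog_arm: Moves the arm, as the interface text tells. Its arguments: {"type":"object","properties":{"deltas":{"type":"string"}},"required":["deltas"]}

```bash
mkdir -p pics; python3 - <<'E'
from plant import r
import cv2
for n in("scene","top"):
    im=r.grab_frame(n); cv2.imwrite(f"pics/{n}0.png",im[:,:,::-1]); print(n,r.camera_info(n))
o=r.get_obs();print(o['t'],o['eef_pos'],o['tcp_rot'],o['finger_gap'])
E
```

```text
scene {'fx': 622.2619908822807, 'fy': 622.2619908822807, 'cx': 322.8570603444972, 'cy': 237.70108296415356, 'eye': array([-0.16121567, -0.35059113,  1.03958864]), 'attitude': array([-2.1705066 ,  1.25555515, -0.46874754])}
top {'fx': 579.8679054223556, 'fy': 579.8679054223556, 'cx': 317.7052883513646, 'cy': 228.01774263393276, 'eye': array([4.63487489e-01, 9.57684051e-04, 1.24011982e+00]), 'attitude': array([-2.19015782,  2.19601349, -0.06849276])}
0.1 [0.21964516 0.63762583 0.25652211] [-0.51874427 -3.09806807  0.00311725] 0.0880336746615781
```

View pics/top0.png

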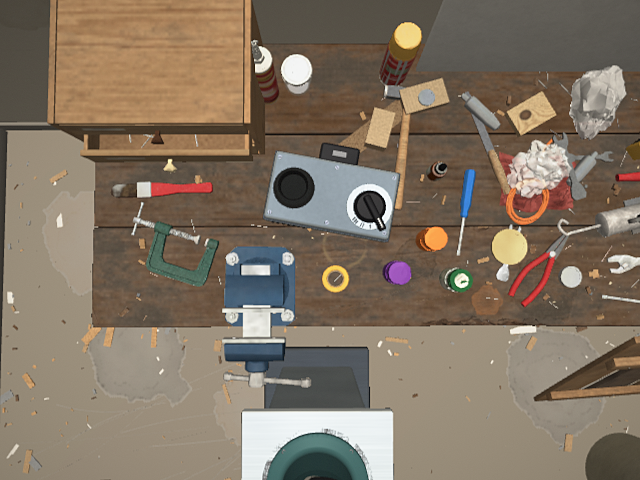

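View pics/scene0.png

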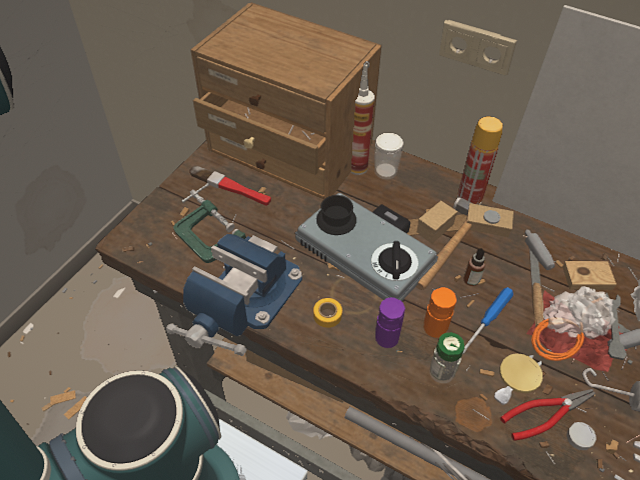

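Jar candidates in the top view are purple (397,273), orange (433,239), green-capped clear glass (459,280) and a white-lidded one at the back (297,70). Only the green-capped one is closed glass at the right front and not orange or purple, so it's the one meant. The shaker cup is at (294,187) and the dial at (369,207). I'll confirm with an enlarged crop.

```bash
cat > h.py <<'E'
from plant import r
import numpy as np, cv2
from scipy.spatial.transform import Rotation as R
def ray(n,u,v):
    c=r.camera_info(n); d=R.from_rotvec(c['attitude']).apply([(u-c['cx'])/c['fx'],(v-c['cy'])/c['fy'],1]); return np.array(c['eye']),d
def onz(n,u,v,z):
    e,d=ray(n,u,v); return e+d*(z-e[2])/d[2]
def proj(n,p):
    c=r.camera_info(n); q=R.from_rotvec(c['attitude']).inv().apply(np.array(p)-c['eye']); return np.stack([q[...,0]/q[...,2]*c['fx']+c['cx'],q[...,1]/q[...,2]*c['fy']+c['cy']],-1)
E
python3 - <<'E'
from h import *
t=cv2.imread("pics/top0.png");s=cv2.imread("pics/scene0.png")
a=cv2.resize(t[140:310,255:485],None,fx=3.4,fy=3.4,interpolation=cv2.INTER_CUBIC)[:,:782]
b=cv2.resize(s[280:390,360:520],(800,550),interpolation=cv2.INTER_CUBIC)
cv2.imwrite("pics/ca.png",a);cv2.imwrite("pics/cb.png",b)
for n,u,v,z in[("top",459,280,.106),("scene",450,346,.106),("top",294,187,.094),("top",369,206,.06),("scene",337,209,.094)]:print(n,onz(n,u,v,z))
E
```

```text
top [ 0.42824638 -0.27830702  0.106     ]
scene [ 0.41941403 -0.28317318  0.106     ]
top [0.61303965 0.04386575 0.094     ]
top [ 0.57805279 -0.10811996  0.06      ]
scene [0.60934652 0.04146749 0.094     ]
```

View pics/ca.png

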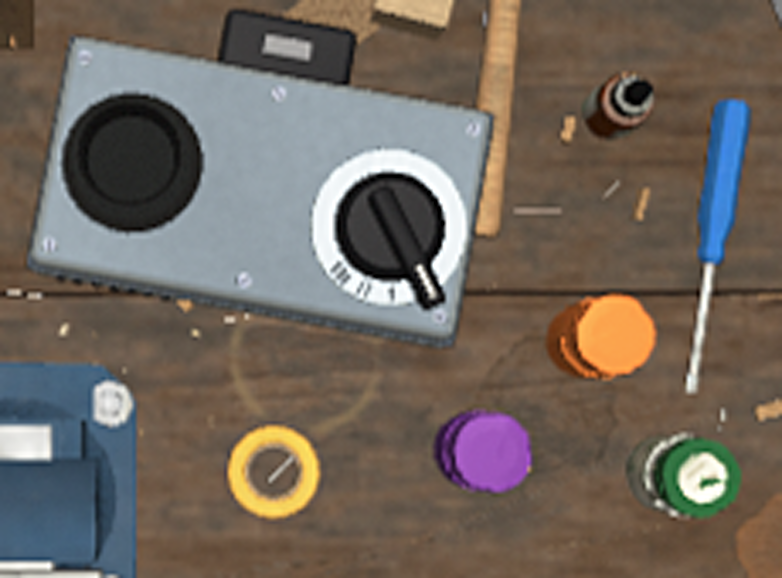

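View pics/cb.png

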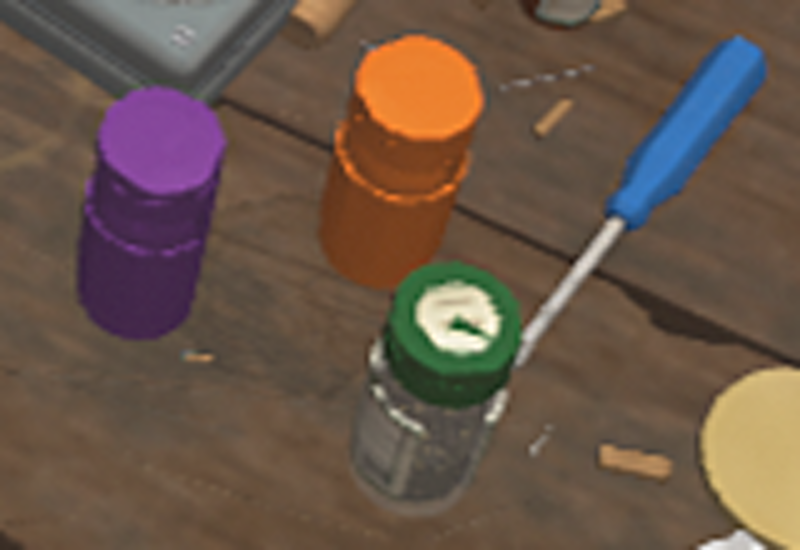

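The crop confirms it. The green-capped clear jar has its cap top at top px (461,281) and scene px (451,344). The cup is at top px (294,187), the dial at (369,207), and the lever is at rest pointing towards the single long rib. Next I refine these positions and plan the transit.

```bash
cat >> h.py <<'E'
def down(h): # tool down, closing axis heading h (rad)
    return R.from_euler('z',h-np.pi/2)*R.from_euler('y',np.pi)
def rows(wps,jaw,start=None):
    """wps: list of (pos,Rot,n); prints rows of tool-frame deltas"""
    o=r.get_obs(); p,q=start or (np.array(o['eef_pos']),R.from_rotvec(o['tcp_rot'])); out=[]
    for P,Q,n in wps:
        p0,q0=p,q; w=(q0.inv()*Q).as_rotvec()
        for i in range(1,n+1):
            pn=p0+(np.array(P)-p0)*i/n; qn=q0*R.from_rotvec(w*i/n)
            t=q.inv().apply(pn-p)*1000; a=np.degrees((q.inv()*qn).as_rotvec())
            t=np.round(t,1);a=np.round(a,2); out.append(' '.join('%g'%(v+0) for v in [*t,*a,jaw]))
            p=p+q.apply(t/1000); q=q*R.from_rotvec(np.radians(a))
    for i in range(0,len(out),10): print('; '.join(out[i:i+10]))
    return p,q
E
python3 - <<'E'
from h import *
def tri(a,b):
    (e1,d1),(e2,d2)=a,b; M=np.stack([d1,-d2],1); s=np.linalg.lstsq(M,e2-e1,rcond=None)[0]
    return (e1+d1*s[0]+e2+d2*s[1])/2
print("jar",onz("top",461.2,280.6,.106),onz("scene",451.2,343.6,.106),tri(ray("top",461.2,280.6),ray("scene",451.2,343.6)))
c=onz("top",293.8,187.35,.094);d=onz("top",369.4,206.8,.069);print("cup",c,"dial",d,np.linalg.norm((c-d)[:2]),np.arctan2(*(d-c)[:2]/np.array([1,-1])))
cor=[onz("top",255+u/3.4,140+v/3.4,.052)[:2] for u,v in[(74,38),(494,113),(455,345),(30,268)]]
print(np.round(cor,4),np.mean(cor,0))
print("lever tip",onz("top",255+432/3.4,140+298/3.4,.08))
h=np.arctan2(-.28,.425)
rows([([.45,.35,.33],down(np.radians(45)),6),([.5,0,.33],down(0),6),([.425,-.28,.25],down(h),6)],88)
E
```

```text
jar [ 0.42706801 -0.28258136  0.106     ] [ 0.42481711 -0.28317633  0.106     ] [ 0.42687533 -0.28314544  0.10291844]
cup [0.61234066 0.04426354 0.094     ] dial [ 0.5755481  -0.10808659  0.069     ] 0.1567298716808265 -0.2369627942981735
[[ 0.6931  0.0811]
 [ 0.6466 -0.174 ]
 [ 0.5057 -0.1489]
 [ 0.5529  0.1074]] [ 0.59958985 -0.03362458]
lever tip [ 0.53247234 -0.1321137   0.08      ]
-51.9 -32.8 -12.2 -0.02 0 4.33 88; -54.3 -28.9 -12.2 -0.02 0.01 4.33 88; -56.2 -24.6 -12.2 -0.02 0 4.33 88; -58 -20.3 -12.2 -0.02 0 4.34 88; -59.3 -15.9 -12.2 -0.02 0.01 4.33 88; -60.4 -11.3 -12.3 -0.01 0 4.33 88; -47.1 -35.4 0 0 0 7.5 88; -51.4 -28.9 0 0 0 7.5 88; -54.7 -21.9 0 0 0 7.5 88; -57 -14.7 0 0 0 7.5 88
-58.5 -7 0 0 0 7.5 88; -59 0.6 0 0 0 7.5 88; -46.7 -12.5 13.3 0 0 5.56 88; -47.6 -7.9 13.4 0 0 5.57 88; -48.2 -3.3 13.3 0 0 5.56 88; -48.3 1.5 13.4 0 0 5.56 88; -47.9 6.1 13.3 0 0 5.56 88; -47.1 10.7 13.4 0 0 5.57 88
```

Call:
jog_arm --deltas "-51.9 -32.8 -12.2 0 0 4.33 88; -54.3 -28.9 -12.2 0 0 4.33 88; -56.2 -24.6 -12.2 0 0 4.33 88; -58 -20.3 -12.2 0 0 4.33 88; -59 -16 -12.2 0 0 4.33 88; -60 -11.3 -12.3 0 0 4.33 88; -47 -35.4 0 0 0 7.5 88; -51.4 -28.9 0 0 0 7.5 88; -54.7 -22 0 0 0 7.5 88; -57 -14.7 0 0 0 7.5 88"

```text
t: 1.35
eef_pos: [0.4822, 0.1161, 0.3305]
tcp_rot: [-1.917, -2.489, 0.0]
wrist_force: [0.9, 1.0, 0.6]
finger_gap: 0.088
finger_force: 0.0
```

Call:
jog_arm --deltas "-58.5 -7 0 0 0 7.5 88; -59 0.6 0 0 0 7.5 88; -46.7 -12.5 13.3 0 0 5.56 88; -47.6 -8 13.4 0 0 5.56 88; -48.2 -3.3 13.3 0 0 5.56 88; -48.3 1.5 13.4 0 0 5.56 88; -48 6 13.3 0 0 5.56 88; -47 10.7 13.4 0 0 5.56 88; 0 0 0 0 0 0 88; 0 0 0 0 0 0 88"

```text
t: 2.6
eef_pos: [0.424, -0.2783, 0.2506]
tcp_rot: [-2.764, -1.49, -0.0]
wrist_force: [0.3, 0.3, -0.8]
finger_gap: 0.088
finger_force: 0.0
```

```bash
python3 - <<'E'
from h import *
o=r.get_obs();print(o['t'],o['eef_pos'],o['tcp_rot'],o['joint_positions'],o['wrist_force'])
print(r.camera_info("wrist"))
im=r.grab_frame("wrist");cv2.imwrite("pics/w1.png",im[:,:,::-1])
print(proj("wrist",np.array([[.4265,-.283,.106]])))
E
```

```text
2.6 [ 0.4239789  -0.27828102  0.25057014] [-2.76448573e+00 -1.48998066e+00 -2.33999259e-04] [-6.30346293e-01 -5.09448220e-02  1.96390120e+00  6.66008336e-04
  1.22960322e+00 -4.84472836e-02] [ 0.29868011  0.25082043 -0.77681661]
{'fx': 426.1783617777254, 'fy': 426.1783617777254, 'cx': 314.2459569210988, 'cy': 239.70655524062883, 'eye': array([ 0.46776682, -0.21178632,  0.37735144]), 'attitude': array([ 2.71964448, -0.81385525, -0.1305114 ])}
[[321.42045344 231.97315127]]
```

View pics/w1.png

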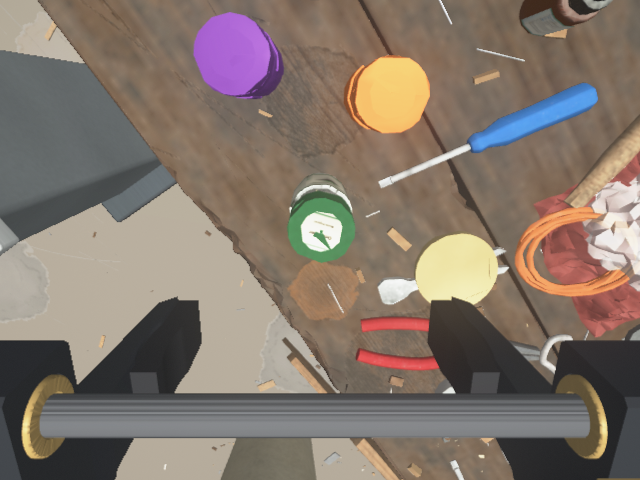

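The wrist view puts the green cap's centre at about (321,230) px, against a predicted (321,232), so the position agrees to within 1-2 mm. Descending to grip.

Call:
jog_arm --deltas "-2.1 4.4 30 0 0 0 88; 0 0 35 0 0 0 88; 0 0 35 0 0 0 88; 0 0 30 0 0 0 88; 0 0 22 0 0 0 88; 0 0 15 0 0 0 88; 0 0 5.6 0 0 0 88; 0 0 0 0 0 0 88; 0 0 0 0 0 0 30; 0 0 0 0 0 0 30"

```text
t: 3.9
eef_pos: [0.4272, -0.2833, 0.0791]
tcp_rot: [2.764, 1.49, 0.001]
wrist_force: [-0.0, 0.3, 0.8]
finger_gap: 0.07
finger_force: 0.0
```

Call:
jog_arm --deltas "0 0 0 0 0 0 30; 0 0 0 0 0 0 30; 0 0 0 0 0 0 30; 0 0 -8 0 0 0 30; 0 0 -20 0 0 0 30; 0 0 -30 0 0 0 30; 0 0 -35 0 0 0 30; 0 0 -40 0 0 0 30; 0 0 -40 0 0 0 30; 0 0 -40 0 0 0 30"

```text
t: 5.15
eef_pos: [0.4263, -0.2826, 0.2927]
tcp_rot: [2.765, 1.491, 0.0]
wrist_force: [0.7, 0.2, -0.3]
finger_gap: 0.0451
finger_force: 30.0
```

```bash
python3 - <<'E'
from h import *
o=r.get_obs();print({k:np.round(v,4) for k,v in o.items()})
E
```

```text
{'t': np.float64(5.15), 'joint_positions': array([-0.6341, -0.0694,  1.9032,  0.    ,  1.3077, -0.0521]), 'dq': array([-2.000e-03, -1.949e-01, -4.045e-01, -2.000e-04,  6.024e-01,
       -4.000e-04]), 'tau': array([ 4.55000e-02, -3.25495e+01, -3.54745e+01,  7.44000e-02,
       -4.57600e-01, -2.20000e-03]), 'eef_pos': array([ 0.4263, -0.2826,  0.2927]), 'tcp_rot': array([2.7654, 1.4906, 0.    ]), 'wrist_force': array([ 0.6782,  0.2231, -0.32  ]), 'wrist_torque': array([-0.0632,  0.0433,  0.0099]), 'finger_force': np.float64(29.9751), 'finger_gap': np.float64(0.0451)}
```

Call:
jog_arm --deltas "0 0 -50 0 0 0 30; 0 0 -50 0 0 0 30; 0 20 -20 -9 0 0 30; 0 20 0 -9 0 0 30; 0 20 0 -9 0 0 30; 0 20 0 -9 0 0 30; 0 20 0 -9 0 0 30; 0 0 0 0 0 0 30"

```text
t: 6.15
eef_pos: [0.5026, -0.3327, 0.4394]
tcp_rot: [2.123, 1.144, 0.472]
wrist_force: [-0.8, 0.1, -1.5]
finger_gap: 0.045
finger_force: 30.0
```

```bash
cat >> h.py <<'E'
S=[([1.202,.264,1.604,0,1.274,-.037],[.21965,.63763,.25652]),
([-.63035,-.05094,1.9639,.0007,1.2296,-.0484],[.42398,-.27828,.25057]),
([-.6341,-.0694,1.9032,0,1.3077,-.0521],[.4263,-.2826,.2927])]
def fk(q,g):
    d1,a2,a3,L,e,off,b=g
    Y=lambda a:R.from_euler('y',a); Z=lambda a:R.from_euler('z',a)
    A=Z(q[0]); p=A.apply([b,off,d1]); B=A*Y(q[1]); p=p+B.apply([0,0,a2]); C=B*Y(q[2]); p=p+C.apply([e,0,a3])
    T=C*Z(q[3])*Y(q[4])*Z(q[5]+np.pi/2); return p+T.apply([0,0,L]),T
E
python3 - <<'E'
from h import *
from scipy.optimize import least_squares
o=r.get_obs();print({k:list(np.round(o[k],5)) for k in('joint_positions','eef_pos','tcp_rot','dq')})
S.append((o['joint_positions'],o['eef_pos']))
f=lambda g:np.concatenate([*[fk(q,g)[0]-p for q,p in S],(g-np.array([.3,.5,.5,.25,0,.025,0]))*.003])
s=least_squares(f,[.3,.5,.5,.25,0,.025,0]);print(np.round(s.x,4),np.round(s.fun*1000,2),s.cost)
print((fk(S[-1][0],s.x)[1].inv()*R.from_rotvec(o['tcp_rot'])).as_rotvec())
E
```

```text
{'joint_positions': [np.float64(-0.65275), np.float64(-0.37461), np.float64(2.05058), np.float64(0.07883), np.float64(0.68671), np.float64(-0.11108)], 'eef_pos': [np.float64(0.50258), np.float64(-0.33272), np.float64(0.43945)], 'tcp_rot': [np.float64(2.12327), np.float64(1.14435), np.float64(0.47181)], 'dq': [np.float64(0.00012), np.float64(0.02793), np.float64(-0.04976), np.float64(-0.0096), np.float64(0.06495), np.float64(0.00608)]}
[ 2.511e-01  5.109e-01  5.670e-01  3.214e-01 -4.000e-04  2.490e-02
 -1.400e-03] [ 0.09  0.06  0.78 -0.    0.03 -0.44 -0.06  0.06 -0.29  0.03  0.01 -0.05
 -0.15  0.03  0.2   0.21 -0.   -0.   -0.  ] 5.063077773923582e-07
[-6.38378239e-16  4.44089210e-16 -7.07767178e-16]
```

```bash
cat >> h.py <<'E'
G=[.2511,.5109,.567,.3214,-.0004,.0249,-.0014]
from scipy.optimize import least_squares
def ik(p,Q,q0):
    def f(q):
        P,T=fk(q,G); return np.concatenate([(P-p)*3,(T.inv()*Q).as_rotvec()])
    return least_squares(f,q0,xtol=1e-12).x
def jrows(q1,n,jaw,smooth=True):
    o=r.get_obs(); q0=np.array(o['joint_positions']); p0,T0=fk(q0,G); w=[]
    for i in range(1,n+1):
        s=i/n; s=s*s*(3-2*s) if smooth else s
        p,T=fk(q0+(np.array(q1)-q0)*s,G)
        w.append((p-p0+o['eef_pos'],T,1))
    return rows(w,jaw)
E
python3 - <<'E'
from h import *
t=[-.65,-.33,.88,0,.2,-.05]
print(fk(t,G)[0]); e=jrows(t,24,30); print(e[0],np.degrees(np.arccos(-e[1].apply([0,0,1])[2])))
E
```

```text
[ 0.29222394 -0.19087181  1.45318831]
-0.3 5.2 -2 -0.46 -0.05 -0.02 30; -0.8 15 -5.9 -1.35 -0.13 -0.04 30; -1.3 24 -9.5 -2.13 -0.2 -0.08 30; -1.7 32 -12.6 -2.86 -0.28 -0.1 30; -2 39.4 -15.2 -3.49 -0.32 -0.11 30; -2.5 45.9 -17.4 -4.06 -0.37 -0.12 30; -2.7 51.6 -19.1 -4.53 -0.41 -0.13 30; -3 56.5 -20.2 -4.93 -0.42 -0.14 30; -3.2 60.5 -20.8 -5.26 -0.45 -0.13 30; -3.4 63.8 -20.8 -5.5 -0.44 -0.12 30
-3.5 66.1 -20.5 -5.66 -0.45 -0.12 30; -3.5 67.5 -19.7 -5.74 -0.44 -0.11 30; -3.7 67.9 -18.7 -5.74 -0.42 -0.1 30; -3.5 67.4 -17.2 -5.67 -0.41 -0.09 30; -3.6 65.9 -15.6 -5.5 -0.38 -0.08 30; -3.3 63.3 -13.8 -5.27 -0.35 -0.07 30; -3.2 59.7 -11.9 -4.95 -0.33 -0.06 30; -3 55.1 -10.1 -4.55 -0.29 -0.05 30; -2.6 49.5 -8.2 -4.07 -0.26 -0.04 30; -2.3 42.7 -6.4 -3.5 -0.21 -0.03 30
-1.9 35.1 -4.8 -2.87 -0.17 -0.03 30; -1.4 26.2 -3.2 -2.15 -0.13 -0.02 30; -0.9 16.5 -1.8 -1.35 -0.08 -0.01 30; -0.3 5.8 -0.6 -0.47 -0.03 0 30
[ 0.29209914 -0.19081302  1.45328536] 137.03152155561884
```

```bash
python3 - <<'E'
from h import *
e=jrows([-.65,-.33,.88,0,.2,-.05],30,30)
E
```

```text
-0.2 3.4 -1.3 -0.3 -0.03 -0.01 30; -0.5 9.7 -3.8 -0.87 -0.08 -0.03 30; -0.8 15.7 -6.1 -1.4 -0.14 -0.05 30; -1.2 21.2 -8.3 -1.89 -0.18 -0.07 30; -1.4 26.3 -10.2 -2.34 -0.23 -0.08 30; -1.6 31.1 -11.8 -2.75 -0.25 -0.09 30; -1.9 35.3 -13.2 -3.11 -0.29 -0.09 30; -2.1 39.2 -14.4 -3.45 -0.31 -0.11 30; -2.3 42.6 -15.2 -3.73 -0.33 -0.1 30; -2.4 45.7 -15.8 -3.97 -0.35 -0.11 30
-2.6 48.3 -16.2 -4.19 -0.35 -0.1 30; -2.7 50.5 -16.2 -4.34 -0.36 -0.11 30; -2.7 52.3 -16.1 -4.48 -0.35 -0.09 30; -2.9 53.4 -15.7 -4.55 -0.36 -0.1 30; -2.9 54.3 -15.2 -4.6 -0.35 -0.08 30; -2.9 54.5 -14.4 -4.6 -0.34 -0.08 30; -2.9 54.3 -13.6 -4.55 -0.33 -0.08 30; -2.9 53.5 -12.7 -4.48 -0.31 -0.06 30; -2.8 52.3 -11.5 -4.36 -0.3 -0.06 30; -2.7 50.5 -10.5 -4.19 -0.29 -0.06 30
-2.6 48.2 -9.3 -3.99 -0.26 -0.04 30; -2.4 45.4 -8.1 -3.74 -0.24 -0.05 30; -2.2 42 -7 -3.46 -0.22 -0.03 30; -2.1 38 -5.9 -3.12 -0.19 -0.03 30; -1.8 33.7 -4.8 -2.76 -0.17 -0.03 30; -1.5 28.7 -3.7 -2.35 -0.14 -0.02 30; -1.2 23.3 -2.8 -1.9 -0.12 -0.02 30; -1 17.2 -2 -1.41 -0.08 -0.01 30; -0.5 10.7 -1.1 -0.88 -0.05 -0.01 30; -0.2 3.7 -0.4 -0.3 -0.02 0 30
```

Call:
jog_arm --deltas "-0.2 3.4 -1.3 -0.3 0 0 30; -0.5 9.7 -3.8 -0.9 -0.1 0 30; -0.8 15.7 -6.1 -1.4 -0.1 0 30; -1.2 21.2 -8.3 -1.9 -0.2 -0.1 30; -1.4 26.3 -10.2 -2.3 -0.2 -0.1 30; -1.6 31 -11.8 -2.8 -0.3 -0.1 30; -1.9 35.3 -13.2 -3.1 -0.3 -0.1 30; -2.1 39.2 -14.4 -3.4 -0.3 -0.1 30; -2.3 42.6 -15.2 -3.7 -0.3 -0.1 30; -2.4 45.7 -15.8 -4 -0.4 -0.1 30"

```text
t: 7.4
eef_pos: [0.5569, -0.3817, 0.7228]
tcp_rot: [1.749, 0.938, 0.605]
wrist_force: [0.3, -0.0, -1.2]
finger_gap: 0.0447
finger_force: 30.0
```

Call:
jog_arm --deltas "-2.6 48.3 -16.2 -4.2 -0.4 -0.1 30; -2.7 50.5 -16.2 -4.3 -0.4 -0.1 30; -2.7 52.3 -16 -4.5 -0.3 -0.1 30; -2.9 53.4 -15.7 -4.6 -0.4 -0.1 30; -2.9 54.3 -15.2 -4.6 -0.3 -0.1 30; -2.9 54.5 -14.4 -4.6 -0.3 -0.1 30; -2.9 54.3 -13.6 -4.5 -0.3 -0.1 30; -2.9 53.5 -12.7 -4.5 -0.3 -0.1 30; -2.8 52.3 -11.5 -4.4 -0.3 -0.1 30; -2.7 50.5 -10.5 -4.2 -0.3 -0.1 30"

```text
t: 8.65
eef_pos: [0.4473, -0.3066, 1.2421]
tcp_rot: [1.051, 0.561, 0.773]
wrist_force: [-0.0, 0.4, -1.7]
finger_gap: 0.0452
finger_force: 30.0
```

Call:
jog_arm --deltas "-2.6 48.2 -9.3 -4 -0.3 0 30; -2.4 45.4 -8 -3.7 -0.2 0 30; -2.2 42 -7 -3.5 -0.2 0 30; -2 38 -5.9 -3.1 -0.2 0 30; -1.8 33.7 -4.8 -2.8 -0.2 0 30; -1.5 28.7 -3.7 -2.3 -0.1 0 30; -1.2 23.3 -2.8 -1.9 -0.1 0 30; -1 17.2 -2 -1.4 -0.1 0 30; -0.5 10.7 -1 -0.9 0 0 30; -0.2 3.7 -0.4 -0.3 0 0 30"

```text
t: 9.9
eef_pos: [0.2908, -0.1893, 1.4542]
tcp_rot: [0.679, 0.36, 0.832]
wrist_force: [0.8, -0.1, -1.5]
finger_gap: 0.0449
finger_force: 30.0
```

Call:
jog_arm --deltas "0 0 0 0 0 0 30; 0 0 0 0 0 0 30; 0 0 0 0 0 0 30; 0 0 0 0 0 0 30; 0 0 0 0 0 0 30; 0 0 0 0 0 0 30; 0 0 0 0 0 0 30; 0 0 0 0 0 0 30; 0 0 0 0 0 0 30; 0 0 0 0 0 0 30"

```text
t: 11.15
eef_pos: [0.2909, -0.1894, 1.4541]
tcp_rot: [0.679, 0.36, 0.832]
wrist_force: [0.9, 0.8, -1.2]
finger_gap: 0.045
finger_force: 30.0
```

```bash
python3 - <<'E'
from h import *
o=r.get_obs();print(o['t'],o['joint_positions'],o['eef_pos'],o['finger_gap'],o['wrist_force'])
T=R.from_rotvec(o['tcp_rot']);print(np.degrees(np.arccos(-T.apply([0,0,1])[2])))
q=[0,.2,1.6,0,1.3,0]
p=np.array([.6123,.0443,.30]); 
for _ in range(3): q=ik(p,down(q[0]),q)
print(q,fk(q,G)[0]); q[5]=0
n=44
e=jrows(q,n,30);print(e[0],e[1].apply([0,0,1]))
E
```

```text
11.15 [-0.65290251 -0.33426384  0.88211578  0.02198484  0.19780579 -0.06767568] [ 0.29087434 -0.18936435  1.45409591] 0.045011103346470425 [ 0.87001731  0.80604251 -1.16880739]
137.27904791804417
[ 3.16528595e-02  1.26535723e-01  1.68812290e+00 -4.91992692e-15
  1.32693403e+00 -3.49716367e-11] [0.6123 0.0443 0.3   ]
0.5 -2.4 0.5 0.21 0.05 0.05 30; 1.4 -7 1.5 0.61 0.16 0.14 30; 2.4 -11.3 2.4 0.99 0.25 0.23 30; 3.3 -15.5 3.4 1.35 0.35 0.3 30; 4.3 -19.4 4.3 1.7 0.45 0.38 30; 5.3 -22.9 5.2 2.02 0.54 0.43 30; 6.3 -26.3 6.2 2.33 0.64 0.48 30; 7.4 -29.2 7.2 2.61 0.74 0.51 30; 8.5 -32.1 8.3 2.88 0.83 0.53 30; 9.6 -34.4 9.4 3.13 0.93 0.53 30
10.6 -36.7 10.4 3.36 1.01 0.53 30; 11.8 -38.4 11.6 3.57 1.1 0.51 30; 12.9 -40 12.8 3.76 1.18 0.46 30; 13.9 -41.3 13.9 3.94 1.25 0.42 30; 14.8 -42.2 15.1 4.09 1.31 0.35 30; 15.8 -42.9 16.2 4.22 1.37 0.28 30; 16.6 -43.3 17.3 4.34 1.4 0.19 30; 17.3 -43.4 18.3 4.44 1.43 0.1 30; 17.8 -43.3 19.2 4.52 1.43 0 30; 18.4 -42.9 20 4.58 1.44 -0.11 30
18.6 -42.2 20.9 4.62 1.41 -0.21 30; 18.9 -41.5 21.4 4.65 1.38 -0.32 30; 18.9 -40.5 22 4.65 1.32 -0.41 30; 18.8 -39.2 22.3 4.63 1.27 -0.52 30; 18.5 -38 22.6 4.6 1.19 -0.6 30; 18.2 -36.4 22.6 4.54 1.1 -0.67 30; 17.7 -34.9 22.5 4.47 1.02 -0.74 30; 17.1 -33.1 22.3 4.38 0.91 -0.8 30; 16.3 -31.3 21.9 4.26 0.81 -0.84 30; 15.6 -29.5 21.4 4.13 0.71 -0.86 30
14.8 -27.6 20.8 3.98 0.61 -0.87 30; 13.8 -25.6 19.9 3.8 0.51 -0.87 30; 12.8 -23.7 18.9 3.61 0.41 -0.85 30; 11.8 -21.7 17.9 3.41 0.33 -0.83 30; 10.8 -19.6 16.6 3.16 0.26 -0.78 30; 9.7 -17.7 15.4 2.92 0.18 -0.74 30; 8.6 -15.6 13.9 2.65 0.13 -0.67 30; 7.5 -13.6 12.4 2.35 0.09 -0.61 30; 6.5 -11.6 10.7 2.05 0.05 -0.53 30; 5.3 -9.6 9.1 1.72 0.02 -0.44 30
4.2 -7.5 7.2 1.37 0 -0.36 30; 3 -5.4 5.2 1 0 -0.26 30; 1.9 -3.3 3.3 0.62 0 -0.16 30; 0.6 -1.1 1.1 0.21 0 -0.05 30
[0.61396198 0.04302208 0.30002222] [-5.11879899e-05  3.48452225e-05 -9.99999998e-01]
```

Call:
jog_arm --deltas "0.5 -2.4 0.5 0.2 0.1 0.1 30; 1.4 -7 1.5 0.6 0.2 0.1 30; 2.4 -11.3 2.4 1 0.2 0.2 30; 3.3 -15.5 3.4 1.4 0.4 0.3 30; 4.3 -19.4 4.3 1.7 0.4 0.4 30; 5.3 -22.9 5.2 2 0.5 0.4 30; 6.3 -26.3 6.2 2.3 0.6 0.5 30; 7.4 -29.2 7.2 2.6 0.7 0.5 30; 8.5 -32 8.3 2.9 0.8 0.5 30; 9.6 -34.4 9.4 3.1 0.9 0.5 30"

```text
t: 12.4
eef_pos: [0.4512, -0.2524, 1.3267]
tcp_rot: [0.953, 0.557, 0.873]
wrist_force: [0.7, -1.1, -0.3]
finger_gap: 0.0448
finger_force: 30.0
```

Call:
jog_arm --deltas "10.6 -36.7 10.4 3.4 1 0.5 30; 11.8 -38.4 11.6 3.6 1.1 0.5 30; 12.9 -40 12.8 3.8 1.2 0.5 30; 13.9 -41.3 13.9 3.9 1.3 0.4 30; 14.8 -42.2 15 4.1 1.3 0.4 30; 15.8 -42.9 16.2 4.2 1.4 0.3 30; 16.6 -43.3 17.3 4.3 1.4 0.2 30; 17.3 -43.4 18.3 4.4 1.4 0.1 30; 17.8 -43.3 19.2 4.5 1.4 0 30; 18.4 -42.9 20 4.6 1.4 -0.1 30"

```text
t: 13.65
eef_pos: [0.7132, -0.2368, 0.9471]
tcp_rot: [1.517, 1.09, 0.846]
wrist_force: [-0.2, -0.5, -1.8]
finger_gap: 0.0446
finger_force: 30.0
```

Call:
jog_arm --deltas "18.6 -42.2 20.9 4.6 1.4 -0.2 30; 18.9 -41.5 21.4 4.7 1.4 -0.3 30; 18.9 -40.5 22 4.7 1.3 -0.4 30; 18.8 -39.2 22.3 4.6 1.3 -0.5 30; 18.5 -38 22.6 4.6 1.2 -0.6 30; 18.2 -36.4 22.6 4.5 1.1 -0.7 30; 17.7 -35 22.5 4.5 1 -0.7 30; 17 -33 22.3 4.4 0.9 -0.8 30; 16.3 -31.3 21.9 4.3 0.8 -0.8 30; 15.6 -29.5 21.4 4.1 0.7 -0.9 30"

```text
t: 14.9
eef_pos: [0.7461, -0.0726, 0.5241]
tcp_rot: [1.996, 1.77, 0.515]
wrist_force: [-0.1, -0.2, -1.3]
finger_gap: 0.045
finger_force: 30.0
```

Call:
jog_arm --deltas "14.8 -27.6 20.8 4 0.6 -0.9 30; 13.8 -25.6 19.9 3.8 0.5 -0.9 30; 12.8 -23.7 18.9 3.6 0.4 -0.9 30; 11.8 -21.7 17.9 3.4 0.3 -0.8 30; 10.8 -19.6 16.6 3.2 0.3 -0.8 30; 9.7 -17.7 15.4 2.9 0.2 -0.7 30; 8.6 -15.6 13.9 2.7 0.1 -0.7 30; 7.5 -13.6 12.4 2.4 0.1 -0.6 30; 6.5 -11.6 10.7 2 0 -0.5 30; 5.3 -9.6 9 1.7 0 -0.4 30"

```text
t: 16.15
eef_pos: [0.6314, 0.0344, 0.3175]
tcp_rot: [2.18, 2.209, 0.059]
wrist_force: [-0.6, -0.5, -1.3]
finger_gap: 0.0451
finger_force: 30.0
```

Call:
jog_arm --deltas "4.2 -7.5 7.2 1.4 0 -0.4 30; 3 -5.4 5.2 1 0 -0.3 30; 1.9 -3.3 3.3 0.6 0 -0.2 30; 0.6 -1.1 1.1 0.2 0 0 30; 0 0 0 0 0 0 30; 0 0 0 0 0 0 30"

```text
t: 16.9
eef_pos: [0.6153, 0.0434, 0.301]
tcp_rot: [2.189, 2.253, -0.0]
wrist_force: [-0.2, 0.1, -1.3]
finger_gap: 0.0451
finger_force: 30.0
```

```bash
python3 - <<'E'
from h import *
o=r.get_obs();print(o['t'],o['joint_positions'],o['eef_pos'],o['finger_gap'],o['wrist_force'])
T=R.from_rotvec(o['tcp_rot']);print(T.as_matrix().round(4))
im=r.grab_frame("scene");cv2.imwrite("pics/s2.png",cv2.resize(im[100:300,230:490,::-1],(780,600),interpolation=cv2.INTER_CUBIC))
im=r.grab_frame("wrist");cv2.imwrite("pics/w2.png",im[:,:,::-1])
print(proj("wrist",np.array([[.6123,.0443,.094],[.5755,-.1081,.069]])))
E
```

```text
16.9 [ 3.02829648e-02  1.31177059e-01  1.68183921e+00 -5.10237436e-04
  1.32850551e+00  1.87898074e-03] [0.61529692 0.04339092 0.30096032] 0.04509679446793491 [-0.22088171  0.09005774 -1.33377425]
[[-2.850e-02  9.996e-01  1.000e-04]
 [ 9.996e-01  2.850e-02 -5.000e-04]
 [-5.000e-04  1.000e-04 -1.000e+00]]
[[311.2284248  204.65825511]
 [269.16089979 351.38058574]]
```

View pics/w2.png

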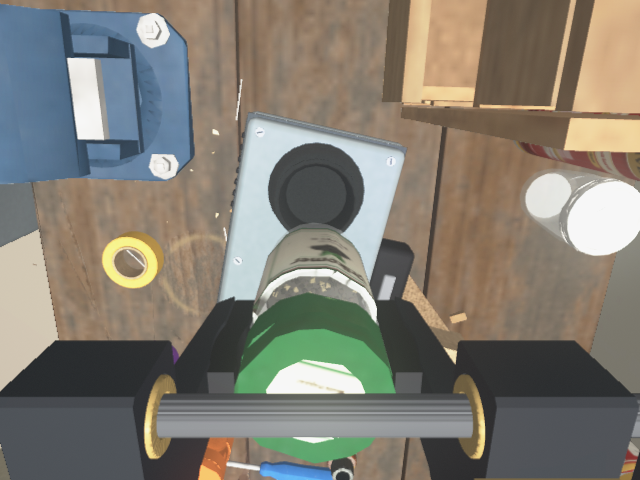

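View pics/s2.png

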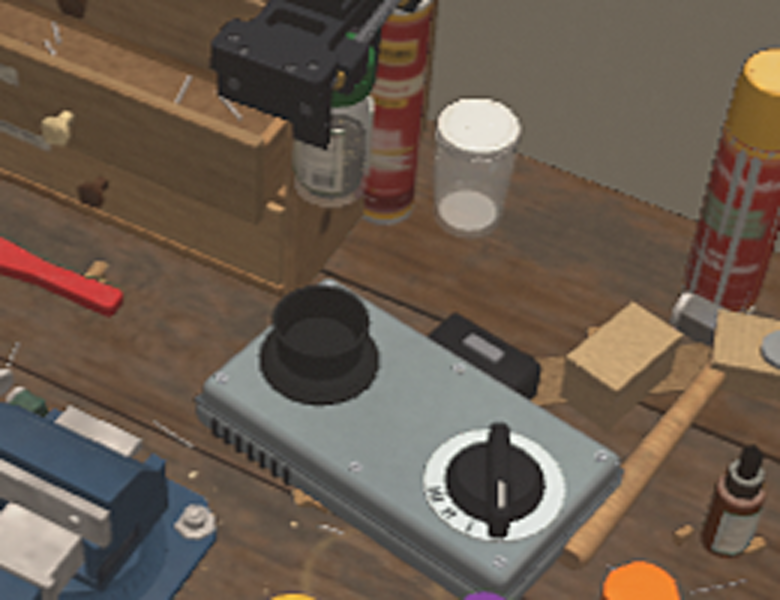

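The jar is held upright above the cup, with its bottom clear. The wide dark ring I measured is the cup's flange at deck level, not the rim. I'll redo the fit by segmenting the dark flange and checking it in three views.

```bash
python3 - <<'E'
from h import *
print("top flange",onz("top",255+132/3.4,140+161/3.4,.053)[:2],"inner",onz("top",255+130/3.4,140+157.5/3.4,.094)[:2], onz("top",255+130/3.4,140+157.5/3.4,.068)[:2])
print("wrist flange",onz("wrist",316,191,.053)[:2])
print("scene rim",onz("scene",337,100+329/3,.094)[:2],"flange",onz("scene",230+320/3,100+352/3,.053)[:2])
# overlays
th=np.linspace(0,2*np.pi,60)
def ov(n,img,c,x0,y0,w,h,k):
    im=cv2.resize(img[y0:y0+h,x0:x0+w],None,fx=k,fy=k,interpolation=cv2.INTER_CUBIC)
    for rad,z,col in[(.0345,.094,(0,255,0)),(.0305,.094,(0,255,255)),(.026,.068,(0,0,255))]:
        P=np.stack([c[0]+rad*np.cos(th),c[1]+rad*np.sin(th),0*th+z],1); q=((proj(n,P)-[x0,y0]+.5)*k).astype(int)
        cv2.polylines(im,[q],True,col,1)
    return im
c=(.615,.045)
A=ov("top",cv2.imread("pics/top0.png"),c,265,158,60,60,6)
B=ov("scene",cv2.imread("pics/scene0.png"),c,305,185,60,60,6)
w=np.clip(cv2.imread("pics/w2.png").astype(float)*2.5,0,255).astype(np.uint8)
C=ov("wrist",w,c,255,130,120,120,3)
A,B=[np.clip(i.astype(float)*2.2,0,255).astype(np.uint8) for i in(A,B)]
cv2.imwrite("pics/ov.png",cv2.resize(np.hstack([A,B,C]),(798,266)) if 0 else np.vstack([np.hstack([A,B]),]) if 0 else cv2.resize(np.hstack([A,B,C]),(800,267)))
E
```

```text
top flange [0.61765936 0.04576427] inner [0.61439614 0.04538542] [0.61781954 0.04639327]
wrist flange [0.61620458 0.04717295]
scene rim [0.60772304 0.0405742 ] flange [0.62145072 0.04755029]
```

View pics/ov.png

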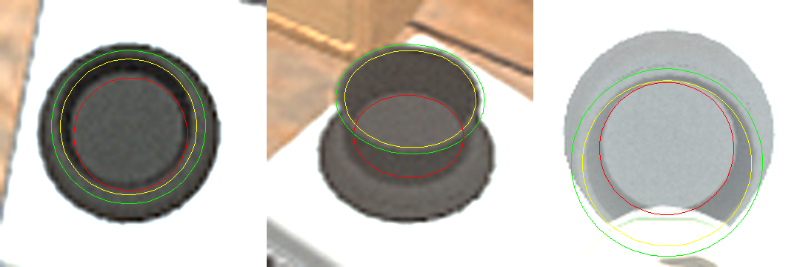

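Call:
jog_arm --deltas "1.6 0 20 0 0 0 30; 0 0 30 0 0 0 30; 0 0 30 0 0 0 30; 0 0 24 0 0 0 30; 0 0 10 0 0 0 30; 0 0 10 0 0 0 30; 0 0 8 0 0 0 30; 0 0 6 0 0 0 30; 0 0 4 0 0 0 30; 0 0 4 0 0 0 30"

```text
t: 18.25
eef_pos: [0.6153, 0.045, 0.1548]
tcp_rot: [2.189, 2.253, -0.0]
wrist_force: [-0.5, -0.4, -1.3]
finger_gap: 0.045
finger_force: 30.0
```

Call:
jog_arm --deltas "0 0 3 0 0 0 30; 0 0 2 0 0 0 30; 0 0 2 0 0 0 30; 0 0 0 0 0 0 30"

```text
t: 18.75
eef_pos: [0.6148, 0.045, 0.1474]
tcp_rot: [-2.189, -2.253, 0.001]
wrist_force: [0.1, 0.6, -0.2]
finger_gap: 0.0455
finger_force: 30.0
```

Call:
jog_arm --deltas "0 0 1 0 0 0 30; 0 0 0 0 0 0 30"

```text
t: 19.0
eef_pos: [0.615, 0.045, 0.1466]
tcp_rot: [-2.189, -2.253, 0.001]
wrist_force: [0.1, -0.6, -2.1]
finger_gap: 0.045
finger_force: 30.0
```

Call:
jog_arm --deltas "0 0 1 0 0 0 30; 0 0 1 0 0 0 30; 0 0 0 0 0 0 30"

```text
t: 19.38
eef_pos: [0.6152, 0.045, 0.1463]
tcp_rot: [2.189, 2.253, -0.001]
wrist_force: [-3.0, -0.7, 6.3]
finger_gap: 0.0452
finger_force: 30.0
```

The jar is seated: 6 N upward force at the expected height. Releasing and lifting.

Call:
jog_arm --deltas "0 0 0 0 0 0 88; 0 0 0 0 0 0 88; 0 0 0 0 0 0 88; 0 0 -10 0 0 0 88; 0 0 -25 0 0 0 88; 0 0 -35 0 0 0 88; 0 0 -40 0 0 0 88; 0 0 -40 0 0 0 88; 0 0 -15 0 0 0 88; 0 0 0 0 0 0 88"

```text
t: 20.62
eef_pos: [0.6156, 0.0451, 0.3108]
tcp_rot: [2.188, 2.252, 0.002]
wrist_force: [0.4, -1.0, 0.4]
finger_gap: 0.0876
finger_force: 0.0
```

```bash
python3 - <<'E'
from h import *
o=r.get_obs();print(o['t'],o['joint_positions'],o['eef_pos'])
a=cv2.resize(r.grab_frame("scene")[120:290,290:450,::-1],(560,595),interpolation=cv2.INTER_CUBIC)
cv2.imwrite("pics/s3.png",a)
th=np.linspace(0,2*np.pi,12)
print(proj("scene",[.615,.045,.174]))
E
```

```text
20.625 [ 3.30867221e-02  1.26387119e-01  1.66936528e+00 -4.81412468e-04
  1.34397361e+00  4.48550505e-03] [0.61560317 0.04513858 0.31077947]
[338.01645539 179.0063122 ]
```

View pics/s3.png

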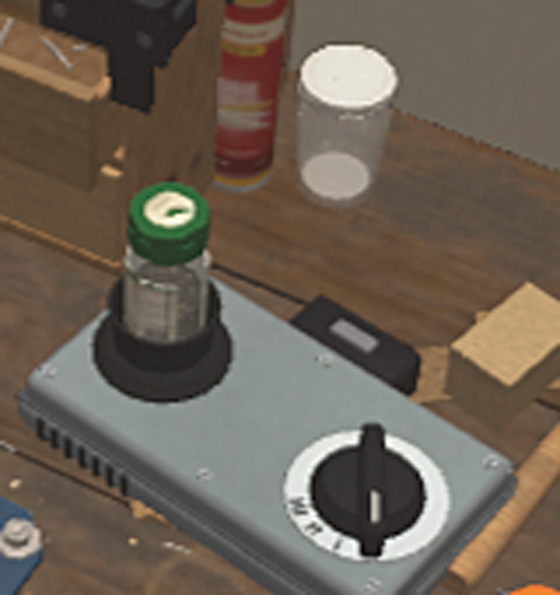

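The jar stands upright in the cup: cap centre at (339,180) px, with (338,179) predicted for fully home. The dial is still at rest. Next I locate the dial more precisely.

```bash
python3 - <<'E'
from h import *
T=lambda u,v,z:onz("top",255+(u+.5)/3.4-.5,140+(v+.5)/3.4-.5,z)[:2]
S=lambda u,v,z:onz("scene",290+u/3.5,120+v/3.5,z)[:2]
print("plate",T(389,226.5,.055),S(367.5,492.5,.055)); print("knob",T(390.5,226.5,.069),S(367.5,486,.069))
a,b=T(382,190,.095),T(433,302,.095);print("lever top",a,b,np.linalg.norm(a-b),np.arctan2(*(a-b)[::-1]))
a,b=S(372,428,.095),S(372,541,.095);print("lever scene",a,b,np.linalg.norm(a-b),np.arctan2(*(a-b)[::-1]))
# white plate fit in top image
im=cv2.imread("pics/top0.png"); m=(im.min(2)>200).astype(np.uint8); m[:, :340]=0;m[:,400:]=0;m[:175]=0;m[240:]=0
c=max(cv2.findContours(m,cv2.RETR_EXTERNAL,cv2.CHAIN_APPROX_NONE)[0],key=len); (u,v),ax,_=cv2.fitEllipse(cv2.convexHull(c)); print(u,v,ax,onz("top",u,v,.055))
E
```

```text
plate [ 0.57799242 -0.10869852] [ 0.57704856 -0.11006666]
knob [ 0.57663756 -0.10829823] [ 0.57074971 -0.11149226]
lever top [ 0.59553572 -0.10107974] [ 0.52994813 -0.13026147] 0.07178652486229203 0.41862773746541454
lever scene [ 0.58977221 -0.10234109] [ 0.51839834 -0.13613033] 0.07896798128739285 0.4421518120867626
368.99981689453125 206.21241760253906 (45.06442642211914, 45.40165328979492) [ 0.57810046 -0.10857824  0.055     ]
```

```bash
python3 - <<'E'
from h import *
D=down(-1.121)
s=rows([([.555,-.12,.25],D,9)],50)
rows([([.555,-.12,.15],D,3),([.555,-.12,.093],D,4)],50,s)
q=ik(np.array([.555,-.12,.093]),D,[-.2,.2,1.8,0,1.2,.9]);print(q)
E
```

```text
-18.1 -7.2 6.6 -0.01 0.01 7.32 50; -18.9 -4.7 6.5 0 0 7.32 50; -19.4 -2.4 6.6 -0.01 0.01 7.32 50; -19.5 0.2 6.5 0 0.01 7.32 50; -19.3 2.6 6.6 -0.01 0.01 7.31 50; -18.9 5.1 6.5 0 0 7.32 50; -18 7.4 6.6 -0.01 0.01 7.32 50; -17 9.7 6.5 0 0.01 7.32 50; -15.5 11.7 6.5 -0.01 0.01 7.32 50
0 0 33.3 0 0 0 50; 0 0 33.4 0 0 0 50; -0.1 0 33.3 0 0 0 50; 0 0 14.3 0 0 0 50; 0 0 14.2 0 0 0 50; 0 0 14.3 0 0 0 50; 0 0 14.2 0 0 0 50
[-2.56803970e-01  2.19897738e-01  1.98434004e+00 -7.73338314e-17
  9.37354873e-01  8.64196030e-01]
```

Call:
jog_arm --deltas "-18 -7.2 6.5 0 0 7.3 50; -18.9 -4.7 6.5 0 0 7.3 50; -19.4 -2.4 6.5 0 0 7.3 50; -19.5 0.2 6.5 0 0 7.3 50; -19.3 2.6 6.5 0 0 7.3 50; -18.9 5 6.5 0 0 7.3 50; -18 7.4 6.5 0 0 7.3 50; -17 9.7 6.5 0 0 7.3 50; -15.5 11.7 6.5 0 0 7.4 50; 0 0 0 0 0 0 50"

```text
t: 21.92
eef_pos: [0.5535, -0.1203, 0.248]
tcp_rot: [-3.06, -0.701, 0.009]
wrist_force: [-0.3, 0.4, 0.7]
finger_gap: 0.0497
finger_force: 0.0
```

Call:
jog_arm --deltas "0 0 30 0 0 0 50; 0 0 30 0 0 0 50; 0 0 30 0 0 0 50; 0 0 20 0 0 0 50; 0 0 10 0 0 0 50; 0 0 10 0 0 0 50; 0 0 10 0 0 0 50; 0 0 10 0 0 0 50; 0 0 0 0 0 0 50"

```text
t: 23.05
eef_pos: [0.5548, -0.1199, 0.1004]
tcp_rot: [-3.062, -0.702, 0.003]
wrist_force: [-0.0, -0.6, 0.6]
finger_gap: 0.0501
finger_force: 0.0
```

Call:
jog_arm --deltas "0 0 7.5 0 0 0 50; 0 0 0 0 0 0 0; 0 0 0 0 0 0 0; 0 0 0 0 0 0 0; 0 0 0 0 0 0 0; 0 0 0 0 0 0 0"

```text
t: 23.8
eef_pos: [0.555, -0.1191, 0.0939]
tcp_rot: [-3.061, -0.702, 0.002]
wrist_force: [-1.9, 4.3, 3.4]
finger_gap: 0.0135
finger_force: 30.0
```

Call:
jog_arm --deltas "0.1 -2.6 0 0 0 6 0; 0.1 -2.6 0 0 0 6 0; 0.1 -2.6 0 0 0 6 0; 0.1 -2.6 0 0 0 6 0; 0.1 -2.6 0 0 0 6 0; 0.1 -2.6 0 0 0 6 0"

```text
t: 24.55
eef_pos: [0.5529, -0.1043, 0.0939]
tcp_rot: [3.129, -0.282, -0.002]
wrist_force: [-0.8, 3.0, 2.7]
finger_gap: 0.0139
finger_force: 30.1
```

Call:
jog_arm --deltas "0.1 -2.6 0 0 0 6 0; 0.1 -2.6 0 0 0 6 0; 0.1 -2.6 0 0 0 6 0; 0.1 -2.6 0 0 0 6 0; 0.1 -2.6 0 0 0 6 0; 0.1 -2.6 0 0 0 6 0; 0 0 0 0 0 0 0; 0 0 0 0 0 0 0"

```text
t: 25.55
eef_pos: [0.5599, -0.0908, 0.0939]
tcp_rot: [2.891, -1.228, -0.002]
wrist_force: [-3.8, 4.7, 5.7]
finger_gap: 0.0138
finger_force: 30.0
```

```bash
python3 - <<'E'
from h import *
o=r.get_obs();print(o['t'],o['joint_positions'],o['eef_pos'],o['wrist_force'],o['wrist_torque'],o['finger_gap'])
T=R.from_rotvec(o['tcp_rot']);x=T.apply([1,0,0]);print("lever heading-pi",np.arctan2(x[1],x[0]),"dial",.45-np.arctan2(x[1],x[0]), T.apply([0,0,1]))
d=np.array([.5775,-.109])-o['eef_pos'][:2];print("by pos",.45-np.arctan2(d[1],d[0]),np.linalg.norm(d))
im=r.grab_frame("top");jx=r.grab_frame("scene")
a=cv2.resize(im[150:260,260:420,::-1],(400,275),interpolation=cv2.INTER_CUBIC);b=cv2.resize(jx[170:308,300:500,::-1],(400,275),interpolation=cv2.INTER_CUBIC)
cv2.imwrite("pics/f.png",cv2.resize(np.hstack([a,b]),(800,275)))
E
```

```text
25.55 [-2.04569549e-01  2.19537401e-01  1.98478059e+00 -3.05532496e-04
  9.38333547e-01  2.17005951e+00] [ 0.55988757 -0.09081148  0.09392612] [-3.82918359  4.66870998  5.66447546] [0.69920346 0.61872342 0.12093975] 0.01384396347939184
lever heading-pi -0.8036522856691256 dial 1.2536522856691257 [-1.08684964e-03 -2.61919075e-05 -9.99999409e-01]
by pos 1.2514882746675522 0.025318369415420875
```

View pics/f.png

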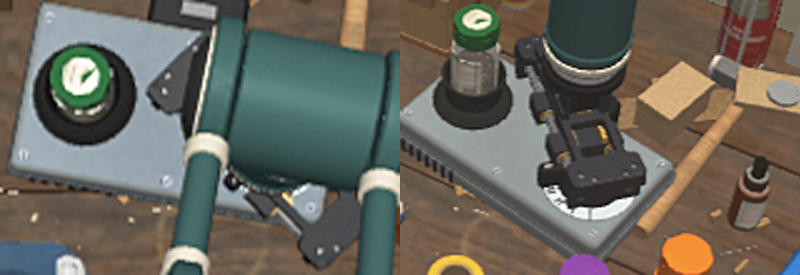

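The tool yaw and the TCP position both put the dial at 1.25 rad, inside the third notch (1.12-1.40). The lever is still pinched at 13.8 mm. In the last picture the jar stands upright in the cup, at (80,85) px in the left half, and nothing else has been disturbed.

```bash
python3 -c "
from plant import r
print(r.sign_off())"
```

```text
the job is handed in; nothing more can be done
None
```

Done and handed in at about 25.7 s of the 69 s: the jar was tipped to 137° for over a second, then set upright in the cup and released, and the gripper is still holding the dial at the third notch (about 1.25 rad by arm pose, as the gripper hid the lever from the cameras).

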